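Take the tall battery pack off charge

ROBOT

A 7-joint arm with a two-finger parallel gripper is mounted at the origin on the work surface. World frame = base frame: x ahead of the robot, y to its left, z up, the work surface at z = 0. Lengths are in m, angles in rad, forces in N, time in s.
With the tool pointing down it reaches from about 0.4 to 0.875 m from the base axis. Payload 19.3 kg.
Tool frame: the origin (TCP) lies midway between the tips of the shut fingers; the grasp point (between the pads) lies 19 mm behind it; z points along the fingers, y is the line along which they close (so a half turn about z gives the same grasp; the last joint's range is limited). The gripper opens to 85 mm and grips with 20 to 120 N. Pads are 22 mm wide; open, the fingers measure 114 mm over their backs; the gripper's body (76 mm by 85 mm) begins 54 mm behind the grasp point. The pads swing forward as they close: fully open they stand 13 mm farther back than shut.
Start: joints at [1.232, 0.521, -0.036, 1.599, 0.021, 1.021, -0.113], TCP at [0.166, -0.603, 0.194] pointing down, gripper open.
Joint ranges: [-2.91, 2.91], [-0.3, 2.13], [-1.5, 1.42], [0.17, 2.43], [-1.26, 4.41], [0.16, 1.93], [-2.52, 2.52]. Speed limits (rad/s): [1.89, 1.89, 2.39, 2.39, 3.01, 3.01, 3.01].

INTERFACE

Orientations are given as [roll, pitch, yaw] about the fixed x, y, z axes, in that order (R = Rz(yaw) Ry(pitch) Rx(roll)).
In Python, from workcell import * gives the robot as it stands.
- The arm moves only by the shell command python3 -m creep 'ROWS' [FORCE]. ROWS is JSON, a list that holds one entry, the list of rows, each a list of 7 numbers: the closure, from -1 (fully open) to 1 (shut), then the shift along the tool's x, y, z in m, then the turn, a rotation vector about the tool's x, y, z in degrees. A call has 1 to 10 rows; each row shifts and turns the commanded pose from where the row before left it, along the tool's axes as they then stand; what a row does not reach is not made up. A row lasts 1/10 s, in which the tool goes at most 50 mm and 8.59 degrees, less where a joint would pass 70% of its speed; a pose out of reach is approached as far as the arm can. A call is refused whole if a number of a shift passes 0.05 or a number of a turn 8.59, either way. A call with a gripper value outside its range is refused whole. The fingers move at their own pace and stop on an object; FORCE is the grip in N (left out, the last holds). Time passes only in rows, so rows that do not move let the fingers close. It gives the time, the measured TCP pose, the force, the opening and the grip force at its end, in the units of the state.
- observe(): the state, without advancing time (a new reading comes with each control period).
- grab_frame(name): name is "scene" or "top"; returns a dict with "image" (420x560x3 uint8, red, green, blue), "range_z" (420x560 float32, m along the optical axis (not along the pixel's ray), 0 where there is no reading), "fx", "fy", "cx", "cy" (pixels), "k1" (the pictures are not rectified: a ray, as slopes to the right and down, at radius r is drawn at 1 + k1 r^2 times it, then the intrinsics apply), "R" (3x3) and "t" (3): a world point X has camera coordinates R X + t. Camera axes: x right, y down, z forward; pixel columns grow to the right and rows downward; lengths in m; the calibration is good to about 2 mm. A picture is of the moment at which its call begins.
- job_done(): hands the job in; it is judged then, once.
Trained networks look in a picture, given as the dict that the camera call returned (one of the last four; its "shot" number tells which), for a name from the list of things; names that differ only in an ending like _2 or _b are one class to them, and where a whole thing is asked for, a point or a joint stands for the part that bears it (a point fixed in the world has none). Each returns a list of dicts, best first, with "confidence" (0 to 1); they miss things now and then, are a little off and sometimes report something else, mostly with a low value. They report only what shows in the picture. A call takes as long as a camera call. They do not tell look-alikes from the thing itself.
- find_in(picture, thing): "extent" ([centre column, centre row, width, height] in pixels, round what is visible of it).
- outline_of(picture, thing): "region" (420x560 bool, what is visible of it) and "extent" ([centre column, centre row, width, height] in pixels, round what is visible of it).
- tip_of(picture, thing): "position" ([column, row] in pixels: a listed point, or the origin of a listed thing).
The state is a dict: "clock": time; "qpos": joint angles; "qd": joint speeds; "joint_efforts": joint torques, N m; "position": TCP position; "tool_rot": TCP orientation; "force": force on the tool from outside, world axes, zero at the start; "moment": the same for the moment, N m; "grip_width": finger opening in m; "finger_force": force on a finger pad.
Only numpy, scipy, OpenCV 4.12 (cv2) and the standard library are available. Lean on these libraries where they do the work, as an engineer would, in place of code of your own. Each camera call takes 0.05 s, during which the arm holds its last target. There are 200 camera calls.

TASK

The tall battery pack is charged: flip the toggle switch of the dock it stands in over to the other side (off), and only then pull the pack straight up out of its dock and set it down, not drop it, standing upright on its stem on the floor of the wooden tray, then let go. Leave the other two docks' switches and packs as they are, and do not shift or knock over the bottles, the tin in the tray, the maul or the engraver.

Things in the scene. Friction and masses are not known exactly. Their poses are not given: they have to be found in the camera images.
- dock_a: Charging dock with the tall pack in it: 120 (x) x 76 (y) x 45 mm high, grey, fixed to the table. Origin: centre of its underside. Its toggle switch pivots at local (-38, 0, +47) mm; the well that holds the pack opens in the top at local (+28, 0, +45) mm. Its yaw varies. The three docks stand in a row across the table in any order.
- toggle_a (a joint): Toggle switch of dock_a: a steel bat lever 34 mm long and 9 mm thick that swings about the dock's x axis, in rad. 0: on, leaning 0.42 rad to the dock's +y side (as it starts); 0.84: off, leaning as far to the -y side. Over-centre spring: about 4 N sideways at the tip takes it to upright (0.42), past which it snaps over by itself and stays.
- toggle_a_tip (a point): Top end of dock_a's toggle lever (centre of its 9 mm round end); 78 mm above the table, 14 mm to the dock's +y side while on.
- pack_a_mid (a point): Centre of the head of the tall battery pack, half-way up the head. Head: black block 50 (x) x 38 (y) x 60 mm high, sitting on the top of dock_a, so from 45 to 105 mm above the table. Beneath it a stem 28 x 24 mm, 20 mm long, is plugged into the dock's well, gripped by two sprung jaws: roughly 10 N straight up pulls it free in the first 5 mm, clear of the dock after 20 mm. About 0.2 kg. Axes are the dock's (z up).
- pack_a_foot (a point): Centre of the flat bottom of the tall pack's stem, 50 mm below pack_a_mid; the pack can stand on this 28 x 24 mm foot. Plugged in, it is 25 mm above the table.
- tray: Open wooden tray 130 (x) x 110 (y) x 25 mm high outside, walls and floor 5 mm thick, fixed, to the left or right of the docks. Origin: centre of its underside.
- tin: Bystander: low round aluminium tin, 40 mm in diameter, 22 mm tall, lying loose in the tray near its -x end. Origin: centre of its underside.
- dock_b: Other charging dock, with a low, smaller block-shaped pack in it: 120 (x) x 76 (y) x 45 mm high, grey, fixed to the table. Origin: centre of its underside. Its toggle switch pivots at local (-38, 0, +47) mm; the well that holds the pack opens in the top at local (+28, 0, +45) mm. Its yaw varies.
- toggle_b (a joint): Toggle of dock_b, like toggle_a; it is on (0) and must stay so.
- pack_b_mid (a point): Centre of the head of the low block-shaped pack in dock_b, head 42 x 32 x 26 mm high; must stay plugged in.
- dock_c: Other charging dock, with a low round pack in it: 120 (x) x 76 (y) x 45 mm high, grey, fixed to the table. Origin: centre of its underside. Its toggle switch pivots at local (-38, 0, +47) mm; the well that holds the pack opens in the top at local (+28, 0, +45) mm. Its yaw varies.
- toggle_c (a joint): Toggle of dock_c, like toggle_a, but it is off already (0.84) and must stay so.
- pack_c_mid (a point): Centre of the head of the low round pack in dock_c, head 48 mm in diameter, 34 mm high; must stay plugged in.
- bottle_a: Bystander: small closed dye bottle, round, 26 mm in diameter, 90 mm tall (the top 22 mm is a 16 mm cap), standing loose on the table beside dock_a, about 75 mm to the dock's +y side. Origin: centre of its underside.
- bottle_b: Bystander: small closed dye bottle, round, 26 mm in diameter, 90 mm tall (the top 22 mm is a 16 mm cap), standing loose on the table beside dock_b, about 75 mm to the dock's +y side. Origin: centre of its underside.
- bottle_c: Bystander: small closed dye bottle, round, 26 mm in diameter, 90 mm tall (the top 22 mm is a 16 mm cap), standing loose on the table beside dock_c, about 75 mm to the dock's +y side. Origin: centre of its underside.
- maul: Bystander: leather maul standing loose on its white head (68 mm in diameter, 75 mm high), its wooden handle 28 mm thick upright, 210 mm tall in all. Origin: centre of its underside.
- engraver: Bystander: cordless engraver lying loose on the table, 207 mm long along its x axis, 44 mm wide, 46 mm high. Origin: under its middle, on the table.
- caddy: Wooden tool block, fixed, 100 x 120 x 50 mm high, with chisel handles standing up to 165 mm. Origin: centre of its underside.
There are look-alikes about, which are no part of the job. Leave any green, orange or turquoise look-alike of the part that bears pack_a_mid alone.

How it is judged:
By the outcome, as a careful person would: the job done as asked, in the order asked, and still so for the second after the job is handed in, with the robot touching nothing.
It also fails if it takes over 51 s, if anything falls off the work surface, if the arm or the gripper's body presses on something with over 40 N, if the wrist force passes 120 N, or if a joint passes its speed limit or range.

## Working session

There is one attempt and no reset: what is moved stays moved. The work goes in short steps, Python scripts to look and compute and a shell command to move; the robot and the scene stay as the last step left them, time stands still between calls to the robot, and variables do not carry over. Pictures are saved under pics/ and viewed, at most 13 in all, crops included, and the job is handed in when it is done.

```bash
mkdir -p pics; cat > h.py <<'E'
from workcell import *
import numpy as np, cv2
def ray(f,u,v):
    K=np.array([[f["fx"],0,f["cx"]],[0,f["fy"],f["cy"]],[0,0,1]])
    xd=np.array([(u-f["cx"])/f["fx"],(v-f["cy"])/f["fy"]]); x=xd.copy()
    for _ in range(20): x=xd/(1+f["k1"]*(x@x))
    return np.array([x[0],x[1],1.])
def at_z(f,u,v,z):
    R=np.array(f["R"]);t=np.array(f["t"]); c=-R.T@t; d=R.T@ray(f,u,v)
    return c+d*(z-c[2])/d[2]
def cloud(f):
    h,w=f["range_z"].shape; v,u=np.mgrid[:h,:w]
    xd=np.stack([(u-f["cx"])/f["fx"],(v-f["cy"])/f["fy"]],-1); x=xd.copy()
    for _ in range(20): x=xd/(1+f["k1"]*(x**2).sum(-1,keepdims=True))
    z=f["range_z"]; P=np.dstack([x[...,0]*z,x[...,1]*z,z])
    P=(P-np.array(f["t"]))@np.array(f["R"]); P[z==0]=np.nan
    return P
def save(f,n): cv2.imwrite("pics/"+n,f["image"][...,::-1])
E
python3 - <<'E'
from h import *
for n in ("scene","top"):
    f=grab_frame(n); save(f,n+"1.png"); P=cloud(f)
    print(n,"cam",-np.array(f["R"]).T@np.array(f["t"]))
    for th,z in [("dock_a",0),("toggle_a_tip",.078),("pack_a_mid",.075),("tray",0),("tin",.005),("bottle_a",0),("maul",0),("engraver",0),("caddy",0),("pack_c_mid",.06),("pack_b_mid",.058)]:
        for r in tip_of(f,th)[:5]:
            if r["confidence"]>.2: print(th,round(r["confidence"],2),np.round(r["position"]),np.round(at_z(f,*r["position"],z),3))
print(observe()["clock"])
E
```

```text
scene cam [ 1.22643204 -0.16331936  0.67740974]
dock_a 0.92 [215. 261.] [ 0.596 -0.185  0.   ]
dock_a 0.92 [298. 257.] [0.623 0.009 0.   ]
dock_a 0.61 [361. 233.] [0.573 0.188 0.   ]
toggle_a_tip 0.44 [360. 199.] [0.53  0.189 0.078]
pack_a_mid 0.96 [429. 220.] [0.637 0.325 0.075]
pack_a_mid 0.85 [368. 213.] [0.584 0.191 0.075]
pack_a_mid 0.63 [355. 258.] [0.714 0.108 0.075]
pack_a_mid 0.62 [394. 251.] [0.714 0.2   0.075]
tray 0.71 [380. 184.] [0.385 0.319 0.   ]
tray 0.62 [362. 232.] [0.572 0.191 0.   ]
tin 0.63 [390. 180.] [0.376 0.357 0.005]
bottle_a 0.9 [247. 252.] [ 0.581 -0.108  0.   ]
bottle_a 0.6 [324. 249.] [0.608 0.077 0.   ]
maul 0.65 [215. 262.] [ 0.599 -0.186 -0.   ]
maul 0.61 [306. 189.] [0.366 0.094 0.   ]
engraver 0.57 [246. 194.] [ 0.357 -0.078  0.   ]
caddy 0.85 [154. 210.] [ 0.376 -0.335  0.   ]
pack_c_mid 0.59 [300. 250.] [0.656 0.003 0.06 ]
pack_c_mid 0.5 [299. 259.] [ 0.683 -0.004  0.06 ]
pack_b_mid 0.9 [220. 252.] [ 0.626 -0.17   0.058]
top cam [0.45020341 0.00753856 1.24397994]
dock_a 0.82 [341. 196.] [ 0.591 -0.171  0.   ]
dock_a 0.77 [213. 205.] [0.561 0.19  
[... 205 characters left out ...]
ack_a_mid 0.89 [205. 154.] [0.692 0.204 0.075]
pack_a_mid 0.82 [237. 158.] [0.68  0.118 0.075]
pack_a_mid 0.69 [214. 193.] [0.587 0.177 0.075]
pack_a_mid 0.63 [157. 182.] [0.614 0.33  0.075]
tray 0.89 [165. 265.] [0.391 0.322 0.   ]
tin 0.45 [158. 271.] [0.373 0.342 0.005]
bottle_a 0.54 [318. 200.] [ 0.578 -0.107  0.   ]
bottle_a 0.46 [189. 203.] [0.566 0.257 0.   ]
bottle_a 0.46 [254. 195.] [0.589 0.076 0.   ]
maul 0.88 [247. 278.] [0.357 0.092 0.   ]
engraver 0.74 [308. 279.] [ 0.355 -0.079  0.   ]
caddy 0.77 [398. 264.] [ 0.399 -0.333  0.   ]
caddy 0.27 [345. 182.] [ 0.63  -0.182  0.   ]
pack_c_mid 0.74 [278. 170.] [0.651 0.007 0.06 ]
pack_b_mid 0.46 [346. 180.] [ 0.626 -0.176  0.058]
1.2
```

View pics/scene1.png

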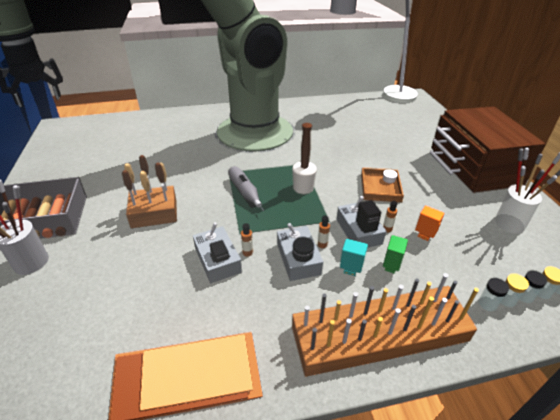

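View pics/top1.png

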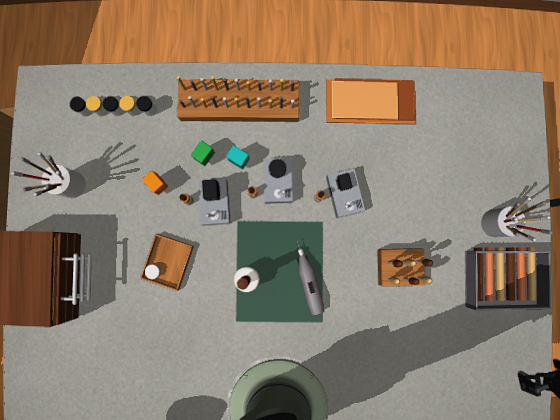

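The top view shows the black pack in dock_a at (211,188). The look-alikes are green (203,152), turquoise (237,156) and orange (155,182). By its description the target is the black one standing in the dock. The tray is at (167,262), with the tin at (152,271).

```bash
python3 - <<'E'
from h import *
A=[];O={}
for n in ("scene","top"):
    f=grab_frame(n); P=cloud(f); 
    im=f["image"]
    x0,y0=((310,150) if n=="scene" else (135,150)); c=im[y0:y0+120,x0:x0+130 if n=="scene" else x0+130,::-1]
    A.append(cv2.resize(c,(390,360),interpolation=cv2.INTER_CUBIC))
    X=P.reshape(-1,3); X=X[~np.isnan(X[:,0])]
    def rect(name,xr,yr,zr):
        m=(X[:,0]>xr[0])&(X[:,0]<xr[1])&(X[:,1]>yr[0])&(X[:,1]<yr[1])&(X[:,2]>zr[0])&(X[:,2]<zr[1])
        Q=X[m]; 
        if len(Q)<8: print(n,name,len(Q));return
        r=cv2.minAreaRect(Q[:,:2].astype(np.float32)); print(n,name,len(Q),np.round(r[0],4),np.round(r[1],4),round(r[2],1),"zmed",np.round(np.median(Q[:,2]),4),"corners",np.round(cv2.boxPoints(r),3).tolist())
    rect("docktop",(.49,.66),(.12,.235),(.038,.052))
    rect("packtop",(.52,.66),(.13,.235),(.095,.115))
    rect("toggle",(.48,.57),(.14,.235),(.06,.09))
    rect("tray",(.28,.5),(.22,.42),(.02,.03))
    rect("trayfloor",(.28,.5),(.22,.42),(.003,.009))
    rect("bottle",(.52,.62),(.22,.3),(.07,.1))
    for th in ("dock_a","tray","tin"):
        for r in outline_of(f,th)[:3]:
            q=P[r["region"]]; q=q[~np.isnan(q[:,0])]
            print(th,round(r["confidence"],2),np.round(r["extent"]),np.round(np.median(q,0),3))
cv2.imwrite("pics/crop1.png",np.hstack(A))
E
```

```text
scene docktop 594 [0.5674 0.1816] [0.1229 0.079 ] 4.4 zmed 0.0464 corners [[0.503000020980835, 0.2160000056028366], [0.5090000033378601, 0.1379999965429306], [0.6320000290870667, 0.1469999998807907], [0.6259999871253967, 0.22599999606609344]]
scene packtop 296 [0.5951 0.183 ] [0.0531 0.0388] 2.6 zmed 0.1061 corners [[0.5680000185966492, 0.20100000500679016], [0.5690000057220459, 0.16200000047683716], [0.621999979019165, 0.16500000655651093], [0.6209999918937683, 0.20399999618530273]]
scene toggle 31 [0.5289 0.1864] [0.0158 0.0073] 77.0 zmed 0.0751 corners [[0.5239999890327454, 0.18000000715255737], [0.531000018119812, 0.17800000309944153], [0.5339999794960022, 0.19300000369548798], [0.5270000100135803, 0.19499999284744263]]
scene tray 376 [0.4001 0.3128] [0.1118 0.1354] 72.5 zmed 0.0259 corners [[0.3190000057220459, 0.2800000011920929], [0.4480000138282776, 0.23899999260902405], [0.48100000619888306, 0.34599998593330383], [0.35199999809265137, 0.38600000739097595]]
scene trayfloor 943 [0.3899 0.3199] [0.1998 0.2196] 89.9 zmed 0.0055 corners [[0.2800000011920929, 0.2199999988079071], 
[... 1611 characters left out ...]
.3205] [0.22   0.1985] 0.2 zmed 0.0051 corners [[0.2800000011920929, 0.4189999997615814], [0.2800000011920929, 0.22100000083446503], [0.5, 0.22200000286102295], [0.5, 0.41999998688697815]]
top bottle 48 [0.572  0.2559] [0.0196 0.0179] 64.3 zmed 0.0893 corners [[0.5600000023841858, 0.25099998712539673], [0.5759999752044678, 0.24300000071525574], [0.5839999914169312, 0.26100000739097595], [0.5680000185966492, 0.26899999380111694]]
dock_a 0.94 [344. 192.  37.  48.] [ 0.585 -0.174  0.045]
dock_a 0.74 [275. 182.  34.  46.] [0.612 0.007 0.045]
dock_a 0.69 [215. 203.  32.  46.] [0.551 0.174 0.045]
tray 0.65 [167. 263.  52.  56.] [0.405 0.311 0.007]
tin 0.69 [154. 270.  17.  13.] [0.374 0.35  0.028]
```

View pics/crop1.png

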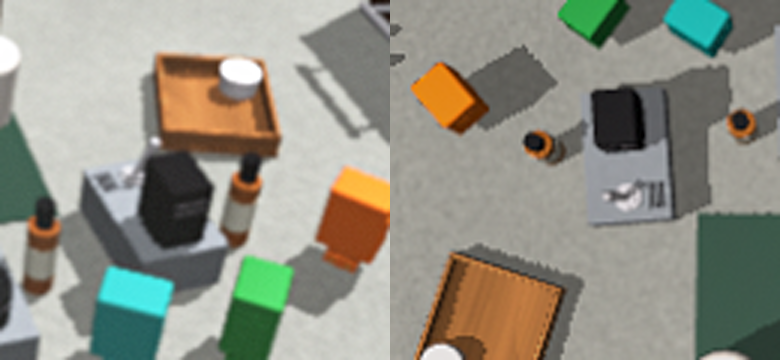

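The crop confirms the target: black pack in the leftmost dock, its toggle leaning to +y with the bottle on that same side. The tray is clear at its +x side, with the tin at the far corner.

Dock_a is at about (0.5665, 0.1825) with yaw about 4.8°. The tray is at (0.400, 0.314) with yaw about -17°.

```bash
cat > go.py <<'E'
from h import *
from scipy.spatial.transform import Rotation as S
def dl(p,yaw,half=0):
    "tool-frame shift (mm) to world p, and yaw turn in tool z (deg) for a down tool whose y axis is along heading yaw+90"
    s=observe(); R=S.from_euler("xyz",s["tool_rot"]).as_matrix()
    d=R.T@(np.array(p)-s["position"])
    c,n=np.cos(yaw),np.sin(yaw); opts={}
    for sg in (1,-1):
        y=np.array([-n,c,0])*sg; z=np.array([0,0,-1.]); x=np.cross(y,z)
        opts[sg]=np.round(np.degrees(S.from_matrix(R.T@np.c_[x,y,z]).as_rotvec()),2)
    print("t",s["clock"],"pos",np.round(s["position"],4),"shift mm",np.round(d*1000,1),"turn",opts,"q",np.round(s["qpos"],2),"F",np.round(s["force"],1),"w",round(s["grip_width"],4))
D=np.array([.5665,.1825]);DY=np.radians(4.8)
T=np.array([.400,.3137]);TY=np.radians(-17)
def loc(o,yaw,x,y,z): return [o[0]+np.cos(yaw)*x-np.sin(yaw)*y,o[1]+np.sin(yaw)*x+np.cos(yaw)*y,z]
E
python3 - <<'E'
from go import *
s=observe(); print(np.round(S.from_euler("xyz",s["tool_rot"]).as_matrix(),3))
p=loc(D,DY,-.038,.05,.3); print(p); dl(p,DY)
print(loc(T,TY,.025,-.005,.3))
E
python3 -m creep '[[[1,0,0,-0.05,0,0,0],[1,0,0,-0.05,0,0,0],[1,0,0,-0.03,0,0,0]]]' 30
```

```text
[[ 0.964  0.266  0.   ]
 [ 0.266 -0.964 -0.   ]
 [ 0.     0.    -1.   ]]
[np.float64(0.5244493791819032), np.float64(0.22914488491584722), 0.3]
t 1.6 pos [ 0.166  -0.6026  0.1936] shift mm [ 566.5 -706.7 -106.4] turn {1: array([   0. ,    0. , -169.4]), -1: array([ 0. , -0. , 10.6])} q [ 1.23  0.52 -0.04  1.6   0.02  1.02 -0.11] F [-0.9 -0.4 -0.5] w 0.0853
[np.float64(0.4224457603754622), np.float64(0.3016091836021164), 0.3]
clock: 1.9
position: [0.1661, -0.6032, 0.3275]
tool_rot: [3.138, -0.0, 0.269]
force: [0.3, -0.8, 0.3]
grip_width: 0.0441
finger_force: 0.0
```

```bash
python3 -m creep '[[[1,0.04,-0.02,0,0,0,0],[1,0.04,-0.02,0,0,0,0],[1,0.04,-0.02,0,0,0,0],[1,0.04,-0.02,0,0,0,0],[1,0.04,-0.02,0,0,0,0],[1,0.04,-0.02,0,0,0,0],[1,0.04,-0.02,0,0,0,0],[1,0.04,-0.02,0,0,0,0],[1,0.04,-0.02,0,0,0,0],[1,0.04,-0.02,0,0,0,0]]]'
python3 -c "
from go import *
dl(loc(D,DY,-.038,.055,.3),DY)"
```

```text
clock: 2.9
position: [0.4996, -0.3022, 0.3238]
tool_rot: [3.141, -0.0, 0.269]
force: [0.4, -1.1, -0.2]
grip_width: 0.0002
finger_force: 0.0
t 2.9 pos [ 0.4996 -0.3022  0.3238] shift mm [ 165.9 -510.6   23.7] turn {1: array([ 2.0000e-02,  2.0000e-02, -1.6941e+02]), -1: array([ 2.000e-02, -1.000e-02,  1.059e+01])} q [ 0.59  0.35 -0.21  1.53  0.08  1.27 -0.93] F [ 0.4 -1.1 -0.2] w 0.0002
```

```bash
python3 -m creep '[[[1,0.016,-0.046,0,0,0,0],[1,0.016,-0.046,0,0,0,0],[1,0.016,-0.046,0,0,0,0],[1,0.016,-0.046,0,0,0,0],[1,0.016,-0.046,0,0,0,0],[1,0.016,-0.046,0,0,0,0],[1,0.016,-0.046,0,0,0,0],[1,0.016,-0.046,0,0,0,0],[1,0.016,-0.046,0,0,0,0],[1,0.016,-0.046,0,0,0,0]]]'
for i in 1 2; do python3 -m creep '[[[1,0,0,0,0,0,-8.5],[1,0,0,0,0,0,-8.5],[1,0,0,0,0,0,-8.5],[1,0,0,0,0,0,-8.5],[1,0,0,0,0,0,-8.5],[1,0,0,0,0,0,-8.5],[1,0,0,0,0,0,-8.5],[1,0,0,0,0,0,-8.5],[1,0,0,0,0,0,-8.5],[1,0,0,0,0,0,-8.5]]]'|head -3; done
python3 -c "
from go import *
dl(loc(D,DY,-.038,.05,.12),DY)"
```

```text
clock: 3.9
position: [0.5304, 0.1843, 0.3238]
tool_rot: [3.141, -0.0, 0.268]
force: [1.8, -0.4, 0.5]
grip_width: 0.0004
finger_force: 0.0
clock: 4.9
position: [0.5306, 0.1823, 0.3236]
tool_rot: [3.141, 0.0, 1.758]
clock: 5.9
position: [0.5306, 0.1823, 0.3237]
tool_rot: [-3.141, 0.0, -3.041]
t 5.9 pos [0.5306 0.1823 0.3237] shift mm [  1.5  47.2 203.6] turn {1: array([-0.01,  0.01,  0.94]), -1: array([-1.0000e-02, -1.0000e-02, -1.7906e+02])} q [ 0.29  0.47 -1.07  1.56  0.42  1.36  0.86] F [-0.6  1.7 -0.7] w -0.0003
```

```bash
python3 -m creep '[[[1,0.0015,0.047,0,0,0,0.9],[1,0,0,0.045,0,0,0],[1,0,0,0.045,0,0,0],[1,0,0,0.045,0,0,0],[1,0,0,0.045,0,0,0],[1,0,0,0.02,0,0,0],[1,0,0,0,0,0,0]]]'
python3 - <<'E'
from go import *
A=[]
for n in ("scene","top"):
    f=grab_frame(n); x0,y0=((310,140) if n=="scene" else (150,140)); A.append(cv2.resize(f["image"][y0:y0+120,x0:x0+130,::-1],(390,360),interpolation=cv2.INTER_CUBIC))
cv2.imwrite("pics/crop2.png",np.hstack(A))
dl(loc(D,DY,-.038,.045,.062),DY)
E
```

```text
clock: 6.6
position: [0.5235, 0.2283, 0.1212]
tool_rot: [-3.14, -0.004, -3.063]
force: [-0.8, 0.7, 0.2]
grip_width: 0.0001
finger_force: 0.0
t 6.7 pos [0.5249 0.2295 0.1244] shift mm [ 0.5 -5.4 62.4] turn {1: array([ 0.03,  0.02, -0.3 ]), -1: array([ 3.000e-02, -4.000e-02,  1.797e+02])} q [ 0.11  0.68 -0.93  1.77  0.64  1.02  0.59] F [-0.1  0.3  0.7] w -0.0001
```

View pics/crop2.png

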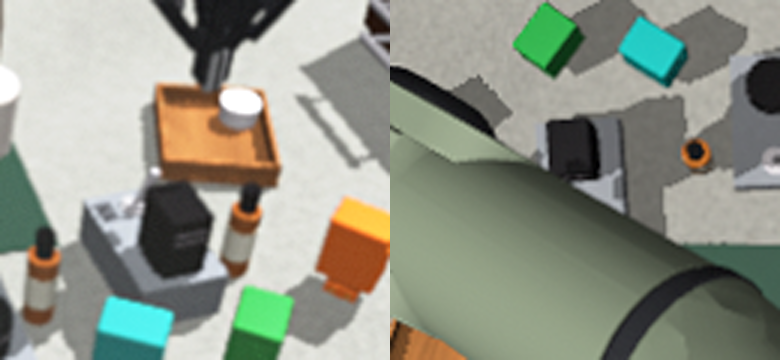

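The fingers hang at crop pixel (210,65), on the +y side of the toggle and clear of the bottle and pack. Next I lower and push toward -y.

```bash
python3 -m creep '[[[1,0.0005,-0.004,0.03,0,0,0],[1,0,0,0.032,0,0,0],[1,0,0,0,0,0,0],[1,0,-0.008,0,0,0,0],[1,0,-0.008,0,0,0,0]]]'
python3 -m creep '[[[1,0,-0.006,0,0,0,0],[1,0,-0.006,0,0,0,0],[1,0,-0.004,0,0,0,0],[1,0,0,0,0,0,0]]]'
python3 - <<'E'
from go import *
f=grab_frame("scene"); cv2.imwrite("pics/crop3.png",cv2.resize(f["image"][140:260,310:440,::-1],(520,480),interpolation=cv2.INTER_CUBIC))
dl(loc(D,DY,-.038,.005,.062),DY)
E
```

```text
clock: 7.2
position: [0.5268, 0.2092, 0.0638]
tool_rot: [3.141, 0.003, -3.063]
force: [-0.1, 0.0, 0.3]
grip_width: -0.0001
finger_force: 0.0
clock: 7.6
position: [0.5273, 0.1924, 0.0618]
tool_rot: [-3.141, 0.0, -3.064]
force: [-0.3, -0.6, -0.7]
grip_width: -0.0001
finger_force: 0.0
t 7.65 pos [0.5272 0.193  0.0618] shift mm [-0.4 -8.7 -0.2] turn {1: array([ 0.  ,  0.01, -0.33]), -1: array([ 2.0000e-02, -1.0000e-02,  1.7967e+02])} q [ 0.14  0.75 -0.87  1.85  0.73  0.9   0.57] F [-0.2  0.6 -0.1] w 0.0
```

View pics/crop3.png

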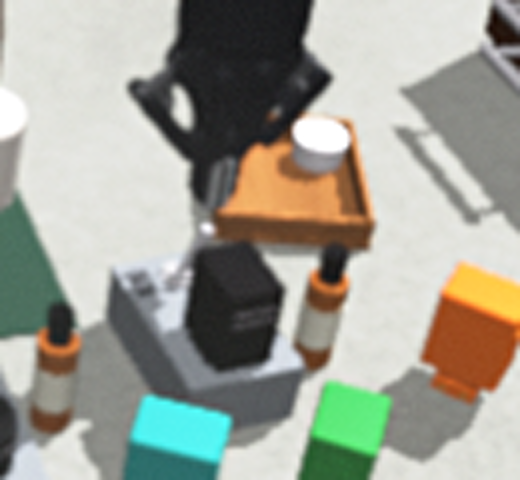

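The fingertips end near crop (218,200), just behind the lever tip at (207,228), which still leans to +y. No contact yet, so I compare the finger's measured depth with the TCP.

```bash
python3 - <<'E'
from go import *
f=grab_frame("scene"); P=cloud(f); s=observe()
def pr(X):
    c=np.array(f["R"])@np.array(X)+f["t"]; x=c[:2]/c[2]; x=x*(1+f["k1"]*(x@x)); return np.round([f["fx"]*x[0]+f["cx"],f["fy"]*x[1]+f["cy"]],1)
print("tcp px",pr(s["position"]),"lever tip px",pr(loc(D,DY,-.038,.014,.078)),"pivot",pr(loc(D,DY,-.038,0,.047)))
for v in range(176,212,3): print(v,[ (u,)+tuple(int(round(1000*a)) if a==a else -1 for a in P[v,u]) for u in range(352,374,4)])
E
```

```text
tcp px [360.1 202.9] lever tip px [361.1 198. ] pivot [354.4 208.4]
176 [(352, 334, 249, 4), (356, 538, 165, 157), (360, 532, 178, 151), (364, 537, 185, 154), (368, 534, 198, 150), (372, 535, 208, 149)]
179 [(352, 348, 244, 3), (356, 539, 166, 148), (360, 530, 180, 140), (364, 539, 186, 146), (368, 535, 199, 141), (372, 363, 302, 6)]
182 [(352, 363, 238, 4), (356, 365, 250, 3), (360, 533, 180, 133), (364, 536, 189, 135), (368, 531, 202, 129), (372, 380, 295, 8)]
185 [(352, 373, 235, 0), (356, 376, 246, 1), (360, 533, 181, 124), (364, 534, 191, 124), (368, 529, 205, 119), (372, 393, 290, 7)]
188 [(352, 389, 229, 2), (356, 394, 239, 4), (360, 531, 184, 114), (364, 535, 192, 115), (368, 402, 274, 5), (372, 405, 285, 6)]
191 [(352, 400, 225, 0), (356, 408, 234, 4), (360, 529, 186, 103), (364, 535, 194, 106), (368, 415, 268, 5), (372, 420, 278, 7)]
194 [(352, 416, 220, 1), (356, 421, 230, 4), (360, 424, 241, 4), (364, -1, -1, -1), (368, 447, 253, 20), (372, 451, 264, 22)]
197 [(352, 431, 214, 3), (356, 431, 226, 1), (360, 529, 189, 83), (364, 447, 242, 12), (368, 451, 253, 12), (372, 454, 264, 13)]
200 [(352, 444, 209, 3), (356, 444, 221, 1), (360, 531, 189, 75), (364, 449, 244, 2), (368, 573, 189, 108), (372, 574, 199, 107)]
203 [(352, 507, 180, 48), (356, 531, 180, 66), (360, 577, 168, 105), (364, 580, 176, 107), (368, 584, 184, 108), (372, 586, 194, 109)]
206 [(352, 522, 175, 51), (356, 532, 181, 58), (360, 586, 164, 104), (364, 592, 172, 107), (368, 593, 181, 107), (372, 594, 191, 106)]
209 [(352, 532, 171, 49), (356, 537, 180, 52), (360, 589, 164, 97), (364, 602, 168, 107), (368, 605, 176, 108), (372, 605, 186, 107)]
```

```bash
python3 - <<'E'
from go import *
f=grab_frame("scene"); P=cloud(f); s=observe(); print(s["position"],s["tool_rot"])
X=P.reshape(-1,3); 
for z in np.arange(.05,.26,.01):
    m=(abs(X[:,0]-.527)<.07)&(abs(X[:,1]-.193)<.09)&(X[:,2]>=z)&(X[:,2]<z+.01)
    if z<.11: m&=(abs(X[:,0]-.527)<.025)
    q=X[m]; print(round(z,2),len(q), np.round(np.r_[q.min(0)[:2],q.max(0)[:2]],3) if len(q) else "")
E
```

```text
[0.52699369 0.19347725 0.0616973 ] [ 3.14130693e+00  8.47649921e-05 -3.06283285e+00]
0.05 26 [0.513 0.17  0.538 0.184]
0.06 5 [0.524 0.18  0.531 0.184]
0.07 15 [0.524 0.182 0.534 0.193]
0.08 9 [0.526 0.187 0.532 0.194]
0.09 0 
0.1 17 [0.519 0.181 0.536 0.201]
0.11 41 [0.52  0.179 0.594 0.205]
0.12 43 [0.517 0.179 0.536 0.206]
0.13 36 [0.522 0.178 0.538 0.207]
0.14 51 [0.527 0.163 0.54  0.223]
0.15 115 [0.511 0.157 0.54  0.232]
0.16 107 [0.51  0.147 0.542 0.241]
0.17 114 [0.517 0.14  0.543 0.249]
0.18 147 [0.517 0.132 0.544 0.256]
0.19 175 [0.511 0.132 0.545 0.254]
0.2 166 [0.518 0.143 0.547 0.241]
0.21 77 [0.518 0.151 0.542 0.233]
0.22 41 [0.521 0.155 0.562 0.211]
0.23 126 [0.511 0.155 0.565 0.225]
0.24 132 [0.518 0.155 0.565 0.223]
0.25 139 [0.517 0.155 0.564 0.226]
```

The measured fingertip is about 38 mm higher than the reported TCP (0.100 against 0.062), though x and y agree. I'll back off, lower, and measure again.

```bash
python3 -m creep '[[[1,0,0.015,0,0,0,0],[1,0,0.015,0,0,0,0],[1,0,0,0,0,0,0],[1,0,0,0.01,0,0,0],[1,0,0,0.01,0,0,0],[1,0,0,0,0,0,0],[1,0,0,0,0,0,0]]]'
cat > tipz.py <<'E'
from go import *
f=grab_frame("scene"); P=cloud(f); s=observe(); p=s["position"]; print(np.round(p,4), np.round(s["force"],1))
X=P.reshape(-1,3)
for z in np.arange(.03,.15,.005):
    m=(abs(X[:,0]-p[0])<.025)&(abs(X[:,1]-p[1])<.03)&(X[:,2]>=z)&(X[:,2]<z+.005)
    q=X[m]; print(round(z,3),len(q), np.round(np.r_[q.min(0)[:2],q.max(0)[:2]],3) if len(q) else "")
cv2.imwrite("pics/tip.png",cv2.resize(f["image"][140:260,310:440,::-1],(520,480),interpolation=cv2.INTER_CUBIC))
E
python3 tipz.py
```

```text
clock: 8.45
position: [0.5244, 0.2228, 0.0411]
tool_rot: [-3.141, -0.001, -3.063]
force: [0.7, 0.2, 0.1]
grip_width: -0.0001
finger_force: 0.0
[0.5247 0.2229 0.0415] [0.7 0.2 0.8]
0.03 0 
0.035 0 
0.04 0 
0.045 0 
0.05 0 
0.055 0 
0.06 0 
0.065 0 
0.07 0 
0.075 1 [0.529 0.195 0.529 0.195]
0.08 6 [0.526 0.194 0.533 0.223]
0.085 11 [0.52  0.21  0.532 0.234]
0.09 23 [0.515 0.209 0.534 0.238]
0.095 17 [0.517 0.208 0.534 0.235]
0.1 20 [0.517 0.21  0.533 0.235]
0.105 20 [0.516 0.208 0.534 0.237]
0.11 18 [0.519 0.209 0.534 0.236]
0.115 15 [0.524 0.209 0.536 0.231]
0.12 17 [0.528 0.209 0.535 0.237]
0.125 29 [0.528 0.193 0.536 0.249]
0.13 49 [0.514 0.195 0.539 0.252]
0.135 44 [0.514 0.194 0.538 0.252]
0.14 21 [0.508 0.193 0.536 0.252]
0.145 29 [0.507 0.205 0.541 0.24 ]
```

The offset holds: the true tip is at the reported z + 0.040. With no contact force at reported z 0.041 over the dock, this is consistent. I'll lower to a true height of about 0.062 and push.

```bash
python3 -m creep '[[[1,0,0,0.007,0,0,0],[1,0,0,0.007,0,0,0],[1,0,0,0.005,0,0,0],[1,0,0,0,0,0,0],[1,0,0,0,0,0,0]]]'
python3 -m creep '[[[1,0,-0.006,0,0,0,0],[1,0,-0.006,0,0,0,0],[1,0,-0.005,0,0,0,0],[1,0,-0.005,0,0,0,0],[1,0,0,0,0,0,0]]]'
python3 -m creep '[[[1,0,-0.004,0,0,0,0],[1,0,-0.004,0,0,0,0],[1,0,-0.003,0,0,0,0],[1,0,0,0,0,0,0]]]'
python3 tipz.py | head -1
```

```text
clock: 9.0
position: [0.5245, 0.2231, 0.0225]
tool_rot: [3.142, -0.0, -3.063]
force: [0.6, -0.4, 0.3]
grip_width: 0.0003
finger_force: 0.0
clock: 9.5
position: [0.5267, 0.2003, 0.0228]
tool_rot: [-3.141, 0.0, -3.064]
force: [-0.1, 0.9, 1.0]
grip_width: 0.0
finger_force: 0.8
clock: 9.9
position: [0.5273, 0.1893, 0.0224]
tool_rot: [-3.141, -0.0, -3.064]
force: [0.0, 0.2, -0.5]
grip_width: 0.0003
finger_force: 0.0
[0.5272 0.1897 0.0225] [ 0.4 -0.4 -0.5]
```

View pics/tip.png

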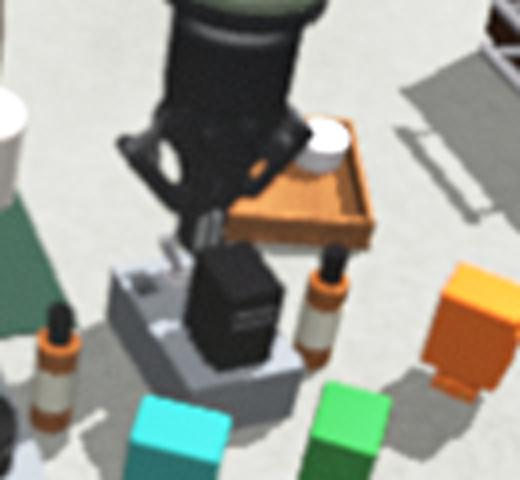

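The lever now leans to -y, its tip near crop (172,245). I'll retreat, rise, open partly, and go over the pack.

```bash
python3 -m creep '[[[1,0,0.012,0,0,0,0],[1,0,0.012,0,0,0,0],[1,0,0,-0.03,0,0,0],[1,0,0,-0.045,0,0,0],[-0.4,0,0,-0.045,0,0,0],[-0.4,-0.03,-0.014,0,0,0,0],[-0.4,-0.035,-0.015,0,0,0,0],[-0.4,0,0,0,0,0,0]]]'
python3 - <<'E'
from go import *
f=grab_frame("scene"); P=cloud(f); cv2.imwrite("pics/crop4.png",cv2.resize(f["image"][120:260,300:440,::-1],(560,560),interpolation=cv2.INTER_CUBIC))
X=P.reshape(-1,3)
def rect(name,lo,hi):
    Q=X[((X>lo)&(X<hi)).all(1)]
    if len(Q)>4: r=cv2.minAreaRect(Q[:,:2].astype(np.float32)); print(name,len(Q),np.round(r[0],4),np.round(r[1],4),round(r[2],1),Q.min(0),Q.max(0))
rect("toggle",(.51,.14,.06),(.545,.22,.09)); rect("pack",(.55,.14,.095),(.65,.23,.112)); rect("fing",(.55,.1,.125),(.64,.28,.2))
dl(loc(D,DY,.028,0.001,.03),DY)
E
```

```text
clock: 10.75
position: [0.5959, 0.1892, 0.1424]
tool_rot: [3.142, 0.001, -3.067]
force: [-0.6, -0.5, 0.0]
grip_width: 0.058
finger_force: 0.0
toggle 20 [0.5323 0.168 ] [0.0051 0.0127] 6.8 [0.52978202 0.16159758 0.06169689] [0.53495655 0.17448615 0.08710438]
pack 304 [0.5953 0.183 ] [0.0519 0.0387] 5.2 [0.56898277 0.16254772 0.09503255] [0.62156772 0.2034485  0.10959211]
fing 73 [0.5932 0.1889] [0.0238 0.0849] 3.9 [0.57922256 0.14652883 0.18607582] [0.60745392 0.23168052 0.19994639]
t 10.8 pos [0.5936 0.1907 0.1423] shift mm [ -0.4  -5.  112.2] turn {1: array([ 0.04, -0.  , -0.39]), -1: array([-0.0000e+00, -7.0000e-02,  1.7961e+02])} q [ 0.17  0.73 -0.92  1.62  0.63  1.11  0.73] F [-0.9  1.1  1. ] w 0.0594
```

View pics/crop4.png

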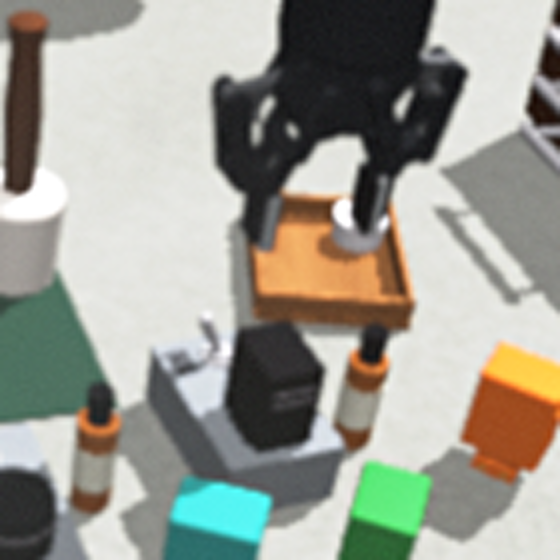

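The toggle is off: its tip is at crop (207,322), measured y 0.166, on the -y side. The open fingers are centred over the pack within 5 mm, so I descend and grip.

```bash
python3 -m creep '[[[-0.4,0,-0.005,0.03,0,0,-0.4],[-0.4,0,0,0.03,0,0,0],[-0.4,0,0,0.03,0,0,0],[-0.4,0,0,0.014,0,0,0],[-0.4,0,0,0.011,0,0,0],[-0.4,0,0,0,0,0,0]]]'
python3 tipz.py | head -1
python3 -m creep '[[[1,0,0,0,0,0,0],[1,0,0,0,0,0,0],[1,0,0,0,0,0,0],[1,0,0,0,0,0,0],[1,0,0,0,0,0,0]]]' 60
```

```text
clock: 11.4
position: [0.5923, 0.1859, 0.0271]
tool_rot: [3.141, -0.001, -3.055]
force: [-0.6, 0.2, 0.2]
grip_width: 0.0599
finger_force: 0.0
[0.5928 0.186  0.0281] [0.9 0.4 1.4]
clock: 11.95
position: [0.5935, 0.1854, 0.0289]
tool_rot: [3.141, 0.002, -3.056]
force: [-1.0, -1.6, 5.9]
grip_width: 0.0373
finger_force: 59.7
```

View pics/tip.png

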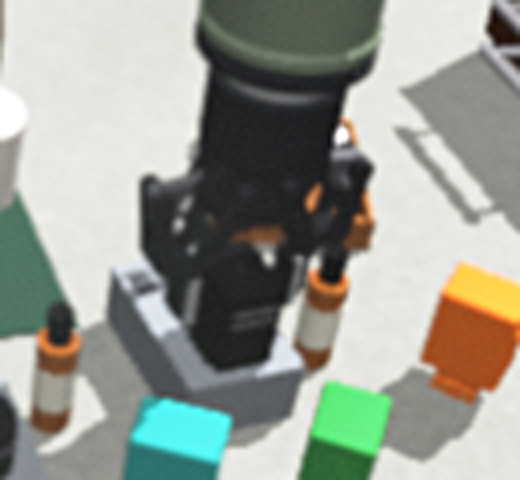

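The pack is held between the fingers (opening 37 mm, 60 N). Now I pull straight up.

```bash
python3 -m creep '[[[1,0,0,-0.003,0,0,0],[1,0,0,-0.003,0,0,0],[1,0,0,-0.004,0,0,0],[1,0,0,-0.01,0,0,0],[1,0,0,-0.015,0,0,0],[1,0,0,-0.03,0,0,0],[1,0,0,-0.04,0,0,0],[1,0,0,-0.02,0,0,0],[1,0,0,0,0,0,0]]]' 60
python3 - <<'E'
from go import *
f=grab_frame("scene"); cv2.imwrite("pics/crop5.png",cv2.resize(f["image"][110:260,300:440,::-1],(560,600),interpolation=cv2.INTER_CUBIC))
P=cloud(f); X=P.reshape(-1,3)
m=((X>(.54,.15,.1))&(X<(.65,.22,.3))).all(1); Q=X[m]
for z in np.arange(.1,.26,.005):
    q=Q[(Q[:,2]>=z)&(Q[:,2]<z+.005)]; print(round(z,3),len(q),np.round(np.r_[q.min(0)[:2],q.max(0)[:2]],3) if len(q) else "")
dl(loc(T,TY,.024,-.006,.15),TY)
E
```

```text
clock: 12.85
position: [0.5942, 0.1866, 0.157]
tool_rot: [3.14, 0.005, -3.056]
force: [0.4, 0.8, -1.5]
grip_width: 0.0374
finger_force: 63.0
0.1 0 
0.105 0 
0.11 0 
0.115 0 
0.12 0 
0.125 0 
0.13 0 
0.135 0 
0.14 0 
0.145 0 
0.15 3 [0.584 0.175 0.609 0.194]
0.155 26 [0.587 0.173 0.61  0.199]
0.16 33 [0.58  0.173 0.61  0.2  ]
0.165 13 [0.585 0.174 0.61  0.198]
0.17 0 
0.175 30 [0.576 0.166 0.623 0.208]
0.18 49 [0.575 0.166 0.622 0.205]
0.185 51 [0.575 0.165 0.623 0.205]
0.19 43 [0.574 0.166 0.621 0.207]
0.195 41 [0.593 0.161 0.622 0.206]
0.2 42 [0.601 0.162 0.622 0.204]
0.205 55 [0.59  0.154 0.622 0.205]
0.21 56 [0.589 0.153 0.622 0.207]
0.215 57 [0.588 0.153 0.622 0.219]
0.22 60 [0.591 0.154 0.622 0.219]
0.225 64 [0.588 0.153 0.622 0.218]
0.23 200 [0.571 0.155 0.622 0.217]
0.235 57 [0.583 0.155 0.621 0.218]
0.24 40 [0.58  0.152 0.607 0.219]
0.245 56 [0.58  0.153 0.608 0.219]
0.25 45 [0.58  0.15  0.607 0.218]
0.255 30 [0.583 0.155 0.608 0.214]
t 12.9 pos [0.5935 0.1858 0.1549] shift mm [161.9 129.4   4.5] turn {1: array([ 0.07,  0.17, 21.9 ]), -1: array([-2.300e-01,  1.000e-01, -1.581e+02])} q [ 0.19  0.72 -0.93  1.62  0.62  1.13  0.76] F [ 0.   0.2 -2.8] w 0.0372
```

View pics/crop5.png

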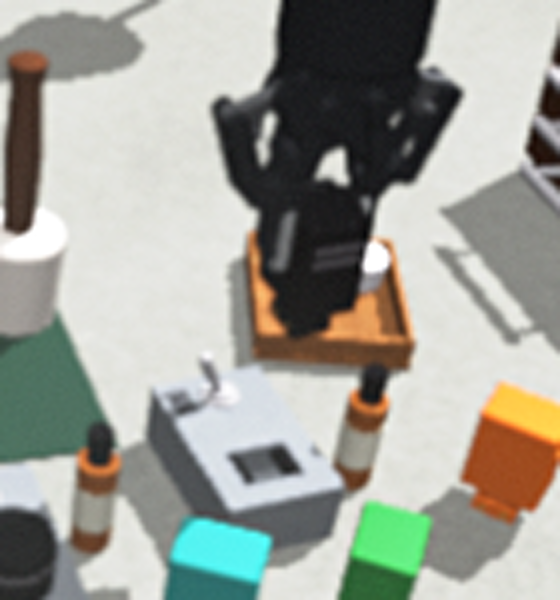

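The pack is out: foot at z≈0.152, upright, dock well empty and toggle still off. Next stop is over the tray.

```bash
python3 -m creep '[[[1,0.023,0.0185,0,0,0,0],[1,0.023,0.0185,0,0,0,0],[1,0.023,0.0185,0,0,0,0],[1,0.023,0.0185,0,0,0,0],[1,0.023,0.0185,0,0,0,0],[1,0.023,0.0185,0,0,0,0],[1,0.023,0.0185,0,0,0,0]]]' 60
python3 -m creep '[[[1,0,0,0,0,0,5.5],[1,0,0,0,0,0,5.5],[1,0,0,0,0,0,5.5],[1,0,0,0,0,0,5.5],[1,0,0,0.02,0,0,0],[1,0,0,0.03,0,0,0],[1,0,0,0.03,0,0,0],[1,0,0,0,0,0,0],[1,0,0,0,0,0,0]]]' 60
cat > chk.py <<'E'
from go import *
import sys
f=grab_frame("scene"); cv2.imwrite("pics/"+sys.argv[1],cv2.resize(f["image"][100:240,320:460,::-1],(560,560),interpolation=cv2.INTER_CUBIC))
P=cloud(f); X=P.reshape(-1,3)
p=observe()["position"]
Q=X[(abs(X[:,0]-p[0])<.05)&(abs(X[:,1]-p[1])<.045)&(X[:,2]>.026)]
for z in np.arange(.03,.16,.005):
    q=Q[(Q[:,2]>=z)&(Q[:,2]<z+.005)]; print(round(z,3),len(q),np.round(np.r_[q.min(0)[:2],q.max(0)[:2]],3) if len(q) else "")
dl(loc(T,TY,.024,-.006,.0085),TY)
E
python3 chk.py crop6.png
```

```text
clock: 13.6
position: [0.4199, 0.3009, 0.1522]
tool_rot: [-3.141, -0.001, -3.056]
force: [-0.0, 1.0, -1.2]
grip_width: 0.0374
finger_force: 63.0
clock: 14.5
position: [0.4209, 0.3009, 0.0729]
tool_rot: [-3.141, -0.001, 2.844]
force: [-0.0, 1.3, -2.0]
grip_width: 0.0378
finger_force: 62.7
0.03 5 [0.379 0.34  0.389 0.345]
0.035 0 
0.04 0 
0.045 0 
0.05 0 
0.055 0 
0.06 0 
0.065 0 
0.07 7 [0.427 0.285 0.436 0.306]
0.075 19 [0.424 0.286 0.438 0.308]
0.08 13 [0.426 0.287 0.438 0.304]
0.085 3 [0.435 0.291 0.438 0.305]
0.09 9 [0.401 0.277 0.448 0.308]
0.095 24 [0.401 0.275 0.451 0.309]
0.1 27 [0.412 0.275 0.451 0.31 ]
0.105 24 [0.433 0.275 0.454 0.309]
0.11 25 [0.418 0.275 0.453 0.308]
0.115 37 [0.416 0.273 0.455 0.329]
0.12 34 [0.414 0.269 0.452 0.329]
0.125 40 [0.414 0.268 0.452 0.33 ]
0.13 42 [0.41  0.268 0.453 0.33 ]
0.135 38 [0.404 0.269 0.452 0.331]
0.14 45 [0.414 0.269 0.452 0.331]
0.145 120 [0.399 0.268 0.453 0.326]
0.15 67 [0.401 0.262 0.449 0.328]
0.155 29 [0.414 0.257 0.445 0.341]
t 14.55 pos [0.4214 0.3011 0.0736] shift mm [ 0.2 -0.3 65.1] turn {1: array([ 0.04,  0.  , -0.08]), -1: array([ 0.0000e+00, -6.0000e-02,  1.7992e+02])} q [-0.15  0.65 -0.81  1.95  0.64  0.82 -0.04] F [ 0.2  0.2 -1.5] w 0.0372
```

View pics/crop6.png

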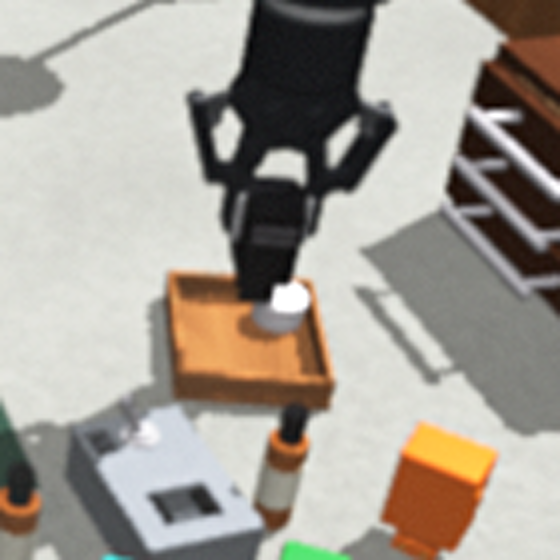

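The pack hangs upright above the tray's free end, clear of the tin at crop (285,305). I lower it, slowly near the floor.

```bash
python3 -m creep '[[[1,0,0,0.02,0,0,0],[1,0,0,0.02,0,0,0],[1,0,0,0.01,0,0,0],[1,0,0,0.006,0,0,0],[1,0,0,0.003,0,0,0],[1,0,0,0.001,0,0,0],[1,0,0,0.001,0,0,0],[1,0,0,0,0,0,0],[1,0,0,0,0,0,0]]]' 60
python3 -m creep '[[[1,0,0,0.001,0,0,0],[1,0,0,0.001,0,0,0],[1,0,0,0,0,0,0]]]' 60
python3 -c "
from go import *
dl(loc(T,TY,.024,-.006,.0085),TY)"
```

```text
clock: 15.45
position: [0.4215, 0.3007, 0.0119]
tool_rot: [3.141, 0.0, 2.843]
force: [-0.7, -0.8, -1.5]
grip_width: 0.037
finger_force: 62.9
clock: 15.75
position: [0.4213, 0.3006, 0.0095]
tool_rot: [-3.141, -0.0, 2.843]
force: [0.0, -0.1, -1.8]
grip_width: 0.0371
finger_force: 62.9
t 15.75 pos [0.4213 0.3006 0.0095] shift mm [0.2 0.3 1. ] turn {1: array([-0.01, -0.01, -0.1 ]), -1: array([-1.000e-02,  1.000e-02,  1.799e+02])} q [-0.21  0.74 -0.72  1.98  0.75  0.71 -0.14] F [ 0.  -0.1 -1.8] w 0.0371
```

```bash
for i in 1 2 3; do python3 -m creep '[[[1,0,0,0.0007,0,0,0],[1,0,0,0,0,0,0],[1,0,0,0,0,0,0]]]' 60 | sed -n '2p;4p'; done
```

```text
position: [0.4214, 0.3006, 0.0089]
force: [-0.7, 0.2, -0.6]
position: [0.4214, 0.3006, 0.0088]
force: [-2.8, -3.7, 16.5]
position: [0.4215, 0.3007, 0.0088]
force: [-7.7, -8.2, 35.2]
```

It touched the floor at reported 0.0088. I take the excess push off and open gently.

```bash
python3 -m creep '[[[1,0,0,-0.001,0,0,0],[1,0,0,0,0,0,0],[1,0,0,0,0,0,0]]]' 60 | sed -n '2p;4p'
python3 -m creep '[[[0.05,0,0,0,0,0,0],[-0.1,0,0,0,0,0,0],[-0.3,0,0,0,0,0,0],[-0.6,0,0,0,0,0,0],[-0.6,0,0,0,0,0,0],[-0.6,0,0,0,0,0,0]]]' 20
python3 -m creep '[[[-0.6,0,0,-0.01,0,0,0],[-0.6,0,0,-0.02,0,0,0],[-0.6,0,0,-0.04,0,0,0],[-0.6,0,0,-0.045,0,0,0],[-0.6,0,0,-0.045,0,0,0],[-0.6,0,0,-0.045,0,0,0],[-0.6,0,0,0,0,0,0]]]'
python3 chk.py crop7.png
python3 - <<'E'
from go import *
f=grab_frame("scene");X=cloud(f).reshape(-1,3)
Q=X[((X>(.51,.14,.06))&(X<(.545,.22,.09))).all(1)];print("tog",Q.mean(0))
for th,z in [("bottle_a",0),("tin",.005),("maul",0)]:
    for r in tip_of(f,th)[:3]: print(th,r["confidence"],np.round(r["position"]),np.round(at_z(f,*r["position"],z),3))
E
```

```text
position: [0.4215, 0.3007, 0.0089]
force: [-3.5, -2.9, 12.5]
clock: 17.55
position: [0.4213, 0.3006, 0.0085]
tool_rot: [-3.142, -0.0, 2.843]
force: [-0.5, 0.2, 0.2]
grip_width: 0.0687
finger_force: 0.0
clock: 18.25
position: [0.4226, 0.3025, 0.2192]
tool_rot: [3.136, 0.005, 2.843]
force: [-0.3, 0.6, -0.9]
grip_width: 0.0685
finger_force: 0.0
0.03 24 [0.397 0.274 0.451 0.307]
0.035 23 [0.413 0.273 0.452 0.309]
0.04 26 [0.404 0.274 0.452 0.309]
0.045 29 [0.397 0.277 0.45  0.311]
0.05 22 [0.412 0.275 0.452 0.31 ]
0.055 21 [0.412 0.276 0.449 0.306]
0.06 29 [0.398 0.275 0.451 0.311]
0.065 24 [0.399 0.276 0.453 0.31 ]
0.07 27 [0.407 0.275 0.452 0.312]
0.075 27 [0.403 0.274 0.452 0.308]
0.08 38 [0.397 0.275 0.452 0.32 ]
0.085 122 [0.397 0.275 0.452 0.319]
0.09 0 
0.095 0 
0.1 0 
0.105 0 
0.11 0 
0.115 0 
0.12 0 
0.125 0 
0.13 0 
0.135 0 
0.14 0 
0.145 0 
0.15 0 
0.155 0 
t 18.3 pos [0.4221 0.3013 0.2165] shift mm [  1.5  -1.3 208. ] turn {1: array([ 0.18,  0.19, -0.12]), -1: array([  0.3 ,  -0.28, 179.88])} q [-0.03  0.46 -0.95  1.82  0.43  1.07  0.13] F [-0.1 -0.1 -0.7] w 0.0684
tog [0.53213454 0.16749165 0.07490825]
bottle_a 0.82 [382. 228.] [0.567 0.249 0.   ]
bottle_a 0.8 [246. 253.] [ 0.586 -0.11   0.   ]
bottle_a 0.58 [325. 250.] [0.612 0.08  0.   ]
tin 0.63 [323. 247.] [0.605 0.077 0.005]
tin 0.45 [390. 179.] [0.371 0.357 0.005]
tin 0.34 [305. 189.] [0.372 0.091 0.005]
maul 0.66 [303. 189.] [0.364 0.088 0.   ]
maul 0.52 [380. 187.] [0.398 0.314 0.   ]
```

View pics/crop7.png

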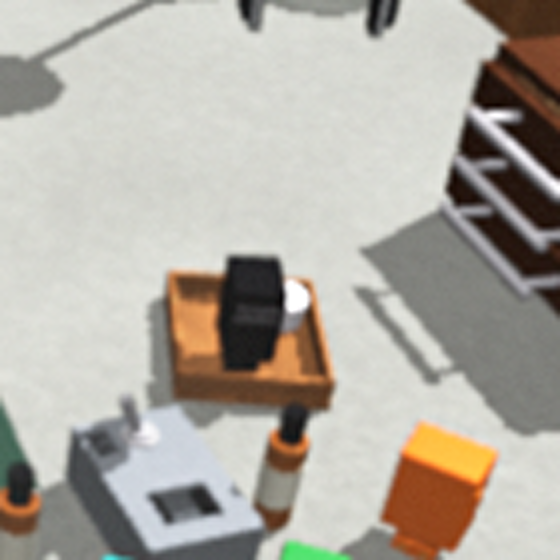

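The pack stands upright in the tray at crop (250,315), its top at z 0.085. The tin, bottles and maul haven't moved, the toggle is off, and the gripper is clear.

```bash
python3 -c "
from workcell import *
print(job_done())"
```

```text
the job is handed in; nothing more can be done
None
```

I switched dock_a's toggle off first, then pulled the tall pack straight up, stood it upright on its stem on the tray floor and let go; by camera the tin, maul and bottles were unmoved, though I did not re-check the engraver or the other two docks before handing in at about 18 s.

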